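# Marshal four vials against a sprung stop with a straightedge

## Robot

A 6-joint arm with a two-finger parallel gripper is mounted at the origin on the work surface; the furniture and walls round the work are solid. World frame = base frame: x ahead of the robot, y to its left, z up, the work surface at z = 0. Lengths are in mm, angles in rad, forces in N, time in s.
With the tool pointing down it reaches from about 400 to 925 mm from the base axis. Payload 12.5 kg.
Tool frame: the origin (TCP) lies midway between the tips of the shut fingers; the grasp point (between the pads) lies 19 mm behind it; z points along the fingers, y is the line along which they close (so a half turn about z gives the same grasp; the last joint's range is limited). The gripper opens to 95 mm and grips with 3 to 60 N. Pads are 20 mm wide; open, the fingers measure 119 mm over their backs; the gripper's body (75 mm by 180 mm) begins 59 mm behind the grasp point.
Start: joints at [-1.402, 0.491, 1.559, -0, 1.092, -0.106], TCP at [169.619, -601.561, 214.661] pointing down, gripper open.
Joint ranges: [-3.1, 3.1], [-0.84, 2.19], [0.05, 2.79], [-1.13, 4.28], [0.06, 2.93], [-2.69, 2.69]. Speed limits (rad/s): [2.22, 2.22, 2.79, 3.14, 3.14, 3.14].

## Interface

Orientations are given as [roll, pitch, yaw] about the fixed x, y, z axes, in that order (R = Rz(yaw) Ry(pitch) Rx(roll)).
In Python, from cell import state, viewer, env, models gives the robot as it stands. The module is installed in compiled form; this text tells all that it offers.
- The arm moves only by the tool arm_command, never from a script. Its argument "rows" is a list of rows, each a list of 2 entries, a list of its own where there are three numbers: the shift along the tool's x, y, z normalised to -1 to 1, where 1 is 0.25 m, then the turn about the tool's z normalised to -1 to 1, where 1 is pi rad. A call has exactly 5 rows; each row shifts and turns the commanded pose from where the row before left it, along the tool's axes as they then stand; what a row does not reach is not made up. A row lasts 1/10 s, in which the tool goes at most 50 mm and 8.59 degrees, less where a joint would pass 70% of its speed; a pose out of reach is approached as far as the arm can. A call with a number of a shift or a turn outside -1 to 1 is refused whole. A call with a gripper value outside its range is refused whole. "claw" is the opening, from 0 (shut) to 1 (fully open), set as the call begins (left out, the last holds). The fingers move at their own pace and stop on an object; the grip force is fixed at half the most. Time passes only in rows, so rows that do not move let the fingers close, or fill a call up. It gives the time, the measured TCP pose, the force, the opening and the grip force at its end, in the units of the state.
- state(): the state, without advancing time (a new reading comes with each control period).
- viewer.read_camera(name): name is "scene" or "top"; returns (picture, depth): 480x640x3 uint8, red, green, blue; 480x640 float32, mm along the optical axis (not along the pixel's ray), 0 where there is no reading.
- viewer.get_calibration(name): a dict with "camera_matrix" (3x3 intrinsics, pixels), "dist_coeffs" ([k1, k2, p1, p2, k3] as OpenCV has them; the pictures are not rectified), "world_to_cam" (4x4, takes a point from world to camera coordinates). Camera axes: x right, y up, looking along -z (the intrinsics and any distortion apply to the point x, -y, -z); pixel columns grow to the right and rows downward; lengths in mm; the calibration is good to about 2 mm. A picture is of the moment at which its call begins. get_calibration takes no time and is no camera call.
- env.job_done(): hands the job in; it is judged then, once.
Trained networks look in the newest picture that a camera, given by its name, has taken for a name from the list of things; names that differ only in an ending like _2 or _b are one class to them, and where a whole thing is asked for, a point or a joint stands for the part that bears it (a point fixed in the world has none). Each returns a list of dicts, best first, with "confidence" (0 to 1); they miss things now and then, are a little off and sometimes report something else, mostly with a low value. They report only what shows in the picture. A call takes as long as a camera call. They do not tell look-alikes from the thing itself.
- models.search_frame(camera, label): "position" ([x, y, z] in mm, in world coordinates, good to about 4 mm: the middle of the surface that is visible of it).
- models.mark_of(camera, label): "position" ([x, y, z] in mm, in world coordinates, good to about 4 mm: a listed point, or the origin of a listed thing).
The state is a dict: "t": time; "joints": joint angles; "qvel": joint speeds; "tau": joint torques, N m; "eef_pos": TCP position; "tcp_rot": TCP orientation; "ft_force": force on the tool from outside, world axes, zero at the start; "moment": the same for the moment, N m; "opening": opening from 0.0 (shut) to 1.0 (fully open); "grip_force": force on a finger pad.
Only numpy, scipy, OpenCV 4.12 (cv2) and the standard library are available. Lean on these libraries where they do the work, as an engineer would, in place of code of your own. Each camera call takes 0.05 s, during which the arm holds its last target. There are 200 camera calls.

## Task

Take the steel straightedge by its black handle and, with its flat face, sweep the four amber vials together into the aluminium fence until all four stand in one row against its sprung stop bar; press the whole row on the bar for half a second with about 10 N (a kilogram's push, never as much as 18 N). Then ease off slowly so that the row stays touching the bar, and stand the straightedge on the table with its blade a good hand's width (8 cm or more) back from the vials. Touch the vials with nothing but the straightedge, tip none over, and leave the white plastic pot and the glass dish where they are.

Things in the scene. Friction and masses are not known exactly. Their poses are not given: they have to be found in the camera images.
- fence: U-shaped aluminium fence fixed to the table. Origin: on the table under the middle of the stop bar's front face. x: level push direction, from the open side into the bar; y along the bar. Side cheeks 40 mm high, inner faces at y = +-98 mm, outer +-108, reach only to x = -27 mm, so vials on the bar stand proud and a longer blade can press them. Rear beam x = 26 to 42 mm, 52 mm high.
- stop_bar: Rubber-faced blue bar of the fence, 188 mm long (y), 12 to 50 mm high; front face at fence x = 0 unloaded; origin and axes as the fence's. Stiff springs let it give along x (about 9 N per mm, up to 10 mm) and rock about the vertical up to 0.05 rad (12 N m per rad). Released suddenly, it throws the vials off.
- straightedge: Loose T-shaped straightedge, 250 g, standing upright. Origin: on its underside, below the handle's middle. Steel blade 240 mm long (y), 54 mm high, 6 mm thick; its flat pushing face is at x = +30 mm and looks along +x. Black handle behind the blade: upright rib 16 mm thick (y), x = -26 to +24 mm, 75 mm high.
- handle (a point): Middle of the straightedge's handle, at the height to grip: above the straightedge's origin, 55 mm above its underside, 20 mm below the handle's top; same axes as the straightedge. Grip it across its 16 mm (along y) from above.
- vial_1_mid (a point): Amber vial 1 with white cap, upright, 38 mm across, 67 mm high, about 60 g; this point is on its axis 33 mm above its underside. The vials start in front of the fence's open side (fence x -150 to -55 mm), between the lines of the cheeks with gaps of 2 mm or more in y, numbered from fence -y to +y.
- vial_2_mid (a point): Amber vial 2 with white cap, upright, 38 mm across, 67 mm high, about 60 g; this point is on its axis 33 mm above its underside. The vials start in front of the fence's open side (fence x -150 to -55 mm), between the lines of the cheeks with gaps of 2 mm or more in y, numbered from fence -y to +y.
- vial_3_mid (a point): Amber vial 3 with white cap, upright, 38 mm across, 67 mm high, about 60 g; this point is on its axis 33 mm above its underside. The vials start in front of the fence's open side (fence x -150 to -55 mm), between the lines of the cheeks with gaps of 2 mm or more in y, numbered from fence -y to +y.
- vial_4_mid (a point): Amber vial 4 with white cap, upright, 38 mm across, 67 mm high, about 60 g; this point is on its axis 33 mm above its underside. The vials start in front of the fence's open side (fence x -150 to -55 mm), between the lines of the cheeks with gaps of 2 mm or more in y, numbered from fence -y to +y.
- vial_1: The same vial 1; origin at the centre of its underside.
- vial_2: The same vial 2; origin at the centre of its underside.
- vial_3: The same vial 3; origin at the centre of its underside.
- vial_4: The same vial 4; origin at the centre of its underside.
- white_pot: White plastic screw-cap pot, 38 mm across, 56 mm high, beside the vials on the fence's +y side. Leave it alone. Origin: centre of its underside.
- dish: Round clear dish, 94 mm across, 16 mm high, behind the fence. Leave it alone. Origin: centre of its underside.
Not all that is in view belongs to the job. What is shaped like the vial_4 but red is not meant.

How it is judged:
By the outcome, as a careful person would: the job done as asked, in the order asked, and still so for the second after the job is handed in, with the robot touching nothing.
It also fails if it takes over 69 s, if anything falls off the work surface, if the arm or the gripper's body presses on something with over 40 N, if the wrist force passes 120 N, or if a joint passes its speed limit or range.

## Working session

There is one attempt and no reset: what is moved stays moved. The work goes in short steps, Python scripts to look and compute and a tool call to move; the robot and the scene stay as the last step left them, time stands still between calls to the robot, and variables do not carry over. Pictures are saved under pics/ and viewed, at most 10 in all, crops included, and the job is handed in when it is done.

Besides the shell and the picture viewer there is one more tool, called as name([rows], argument=value, ...), one row to a line, values as JSON. arm_command: Moves the arm, as the interface text tells. Scaled input: -1 to 1 covers 0.25 m each way for a shift and pi rad each way for a turn. Its arguments: {"type":"object","properties":{"rows":{"type":"array","items":{"type":"array"}},"claw":{"type":"number"}},"required":["rows"]}

```bash
mkdir -p pics
cat > h.py <<'E'
import numpy as np, cv2
from cell import state, viewer, env, models
def shot(cam,fn=None):
    p,d=viewer.read_camera(cam)
    if fn: cv2.imwrite('pics/'+fn,p[:,:,::-1])
    return p,d
def px2w(cam,u,v,z=None,depth=None):
    c=viewer.get_calibration(cam);K=np.array(c['camera_matrix']);D=np.array(c['dist_coeffs']);T=np.linalg.inv(np.array(c['world_to_cam']))
    n=cv2.undistortPoints(np.array([[[u,v]]],float),K,D)[0,0]
    r=np.array([n[0],-n[1],-1.]);o=T[:3,3];w=T[:3,:3]@r
    return o+w*((z-o[2])/w[2] if z is not None else depth)
def w2px(cam,P):
    c=viewer.get_calibration(cam);K=np.array(c['camera_matrix']);D=np.array(c['dist_coeffs']);W=np.array(c['world_to_cam'])
    q=(W[:3,:3]@np.atleast_2d(P).T).T+W[:3,3];q=q*[1,-1,-1]
    return cv2.projectPoints(q,np.zeros(3),np.zeros(3),K,D)[0][:,0]
E
cat > a.py <<'E'
from h import *
s=state();print({k:np.round(v,3).tolist() for k,v in s.items()})
for cam in('scene','top'):
    shot(cam,cam+'0.png')
    for l in('fence','stop_bar','straightedge','handle','vial_1_mid','white_pot','dish'):
        for r in models.mark_of(cam,l): 
            P=r['position'];print(cam,l,round(r['confidence'],2),np.round(P),np.round(w2px(cam,P)[0]))
E
python3 a.py
```

```text
{'t': 0.0, 'joints': [-1.402, 0.492, 1.559, -0.0, 1.092, -0.106], 'qvel': [0.0, 0.0, 0.0, -0.001, -0.0, 0.001], 'tau': [-0.002, -61.266, -25.818, 0.069, 0.048, -0.0], 'eef_pos': [169.552, -601.307, 214.058], 'tcp_rot': [-3.141, -0.0, 0.275], 'ft_force': [-0.243, -0.465, 0.817], 'moment': [-0.013, 0.006, -0.0], 'grip_force': 0.0, 'opening': 1.0}
scene fence 0.77 [ 532. -235.   -4.] [375. 220.]
scene stop_bar 0.82 [ 531. -235.    2.] [375. 218.]
scene stop_bar 0.46 [ 553. -129.    1.] [341. 244.]
scene handle 0.67 [499. 226.  56.] [250. 371.]
scene handle 0.4 [498. 224.  -0.] [255. 391.]
scene vial_1_mid 0.77 [ 465. -144.   35.] [386. 243.]
scene white_pot 0.72 [ 708. -124.    1.] [274. 218.]
scene dish 0.76 [ 567. -342.    3.] [383. 186.]
top fence 0.75 [ 531. -230.    3.] [403. 280.]
top stop_bar 0.81 [ 532. -231.   -3.] [403. 279.]
top straightedge 0.95 [496. 224.  -2.] [172. 299.]
top handle 0.9 [495. 224.  54.] [162. 299.]
top handle 0.7 [ 529. -234.   -4.] [404. 281.]
top handle 0.22 [ 554. -130.   -2.] [352. 269.]
top vial_1_mid 0.7 [ 462. -144.   32.] [362. 316.]
top white_pot 0.62 [ 704. -126.   -4.] [348. 195.]
top white_pot 0.24 [ 572. -343.    4.] [459. 258.]
top dish 0.68 [ 571. -340.    1.] [457. 259.]
```

View pics/scene0.png

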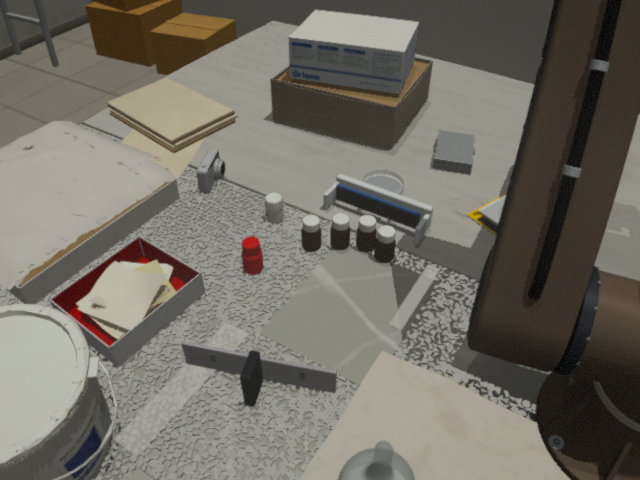

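View pics/top0.png

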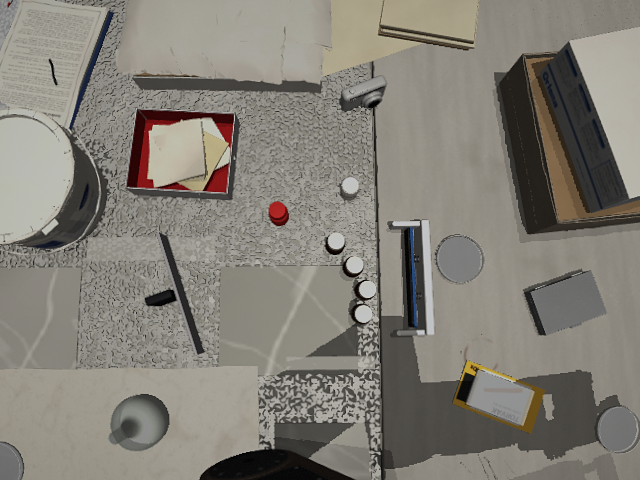

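Run:
```python
from h import *
p,d=shot('top')
for n in(1,2,3,4):
    for r in models.mark_of('top','vial_%d_mid'%n): print(n,round(r['confidence'],2),np.round(r['position']))
# height map: world points from depth
v,u=np.mgrid[0:480,0:640]
c=viewer.get_calibration('top');K=np.array(c['camera_matrix']);D=np.array(c['dist_coeffs']);T=np.linalg.inv(np.array(c['world_to_cam']))
n=cv2.undistortPoints(np.stack([u.ravel(),v.ravel()],1)[:,None].astype(float),K,D)[:,0]
dd=d.ravel()[:,None];W=np.hstack([n[:,:1],-n[:,1:],-np.ones((len(n),1))])*dd@T[:3,:3].T+T[:3,3]
W=W.reshape(480,640,3);W[d==0]=np.nan;np.save('W.npy',W);np.save('P.npy',p)
def blobs(lo,hi,name):
    m=((W[...,2]>lo)&(W[...,2]<hi)).astype(np.uint8)
    k,L,S,C=cv2.connectedComponentsWithStats(m)
    for i in range(1,k):
        if S[i,4]>15:
            q=W[L==i]; r=cv2.minAreaRect(q[:,:2].astype(np.float32))
            print(name,np.round(C[i]),S[i,4],'w',np.round(q.mean(0),1),'rect',np.round(r[0],1),np.round(r[1],1),round(r[2],1),p[L==i].mean(0).round())
blobs(58,85,'hi');blobs(46,58,'mid')
print('Tcam',T[:3,3].round())
cv2.imwrite('pics/crop.png',cv2.resize(p[180:360,280:480,::-1],(800,720))[:600])
```

```text
1 0.83 [ 463. -148.   31.]
2 0.89 [ 510. -153.   33.]
3 0.73 [ 555. -130.   36.]
3 0.55 [ 463. -144.    0.]
3 0.22 [ 511. -153.    5.]
3 0.18 [ 529. -230.    1.]
4 0.79 [658.  11.  32.]
4 0.64 [599. -97.  36.]
hi [128.   6.] 39 w [1082.1  318.2   82.4] rect [1080.3  317.2] [11.8 38.1] 86.8 [137. 132. 123.]
hi [253.  62.] 2826 w [953.   61.8  78.3] rect [984.2 118.5] [180.6 440.2] 5.0 [159. 154. 144.]
hi [536. 159.] 1362 w [ 756.7 -483.8   71.8] rect [ 741.6 -505.4] [394.2 175. ] 37.2 [37. 34. 29.]
hi [364.  87.] 447 w [ 906.5 -156.9   60.6] rect [ 905.5 -156.6] [26.7 90. ] 23.0 [145. 144. 140.]
hi [ 79. 216.] 847 w [649.5 384.4  72.1] rect [658.2 394.3] [ 87.2 214.3] 63.1 [73. 72. 70.]
hi [201. 172.] 32 w [734.3 157.4  60.5] rect [734.7 159.2] [13.6 14.8] 7.6 [162. 155. 139.]
hi [277. 210.] 247 w [658.1  13.3  66.8] rect [659.   13.5] [31.2 31.5] 66.8 [159.  38.  36.]
hi [335. 241.] 250 w [599.3 -95.3  67. ] rect [599.7 -95.4] [31.4 31.3] 45.5 [181. 181. 178.]
hi [354. 264.] 249 w [ 555.2 -128.5   66.9] rect [ 555.1 -128. ] [30.9 31.2] 90.0 [184. 184. 180.]
hi [367. 289.] 253 w [ 510
[... 1298 characters left out ...]
0. 166.]
mid [ 79. 227.] 168 w [632.1 392.3  52.4] rect [631.  400.1] [ 24.4 138. ] 43.5 [58. 57. 58.]
mid [279. 217.] 24 w [647.2  10.3  53.2] rect [648.1  10.4] [10.9 31.8] 17.3 [71. 11. 10.]
mid [427. 276.] 1018 w [ 533.9 -265.9   52.4] rect [ 533.7 -266.8] [213.2  17.6] 0.4 [176. 177. 177.]
mid [412. 278.] 565 w [ 531.7 -237.4   49.9] rect [ 533.5 -237.6] [186.4  10.9] 0.7 [32. 49. 73.]
mid [176. 293.] 522 w [506.8 198.7  53.6] rect [502.7 210.6] [239.9  32.6] 19.4 [109. 106. 107.]
mid [144. 420.] 562 w [277.5 251.3  53.2] rect [270.8 263.4] [95.5 85.3] 18.1 [104. 106. 100.]
mid [111. 424.] 25 w [270.7 311.9  54.6] rect [269.6 312.3] [22.5  7.4] 4.1 [107. 109. 103.]
Tcam [469. -55. 896.]
```

Scene view: the four amber, white-capped vials are at about (311,232), (340,230), (367,235) and (385,243). In the top view they are at (336,242), (354,265), (367,289) and (363,314).

Possible mix-ups (top view):
- **Red look-alike at (278,212):** not meant.
- **White pot at (350,186):** leave alone.
- **Grey block at (567,302) and yellow/black tool at (497,395):** not the straightedge.

The straightedge is the T with a steel blade from (163,235) to (201,352) and a black handle at (159,297). The fence is at (415,278) and opens to the left. I'll refine the angles and check the choice in a crop.

Run:
```python
from h import *
W=np.load('W.npy');p=np.load('P.npy')
def pts(lo,hi,x0,x1,y0,y1):
    m=(W[...,2]>lo)&(W[...,2]<hi)&(W[...,0]>x0)&(W[...,0]<x1)&(W[...,1]>y0)&(W[...,1]<y1);return W[m]
def fit(q,n):
    c=q[:,:2].mean(0);e=np.linalg.svd(q[:,:2]-c,full_matrices=False)[2][0];e*=np.sign(e[0])
    t=(q[:,:2]-c)@e;s=(q[:,:2]-c)@[-e[1],e[0]]
    print(n,len(q),'c',c.round(1),'ang',np.degrees(np.arctan2(e[1],e[0])).round(2),'t',np.percentile(t,[1,99]).round(1),'s',np.percentile(s,[2,50,98]).round(1));return c,e
fit(pts(51,55,400,680,-285,-255),'beam')
fit(pts(48,51.5,400,680,-245,-225),'bar')
b=pts(51.5,56,380,640,120,280);fit(b,'blade+')
h=pts(72,77,440,560,180,280);hc,he=fit(h,'handle')
k=[np.linalg.norm(q[:2]-hc)>40 for q in b];fit(b[k],'blade')
a=cv2.resize(p[215:375,120:300,::-1],None,fx=2.2,fy=2.2,interpolation=2);c=cv2.resize(p[170:350,260:450,::-1],None,fx=2,fy=2,interpolation=2)
H=max(len(a),len(c));o=np.zeros((H,a.shape[1]+c.shape[1],3),np.uint8);o[:len(a),:a.shape[1]]=a;o[:len(c),a.shape[1]:]=c
cv2.imwrite('pics/crop1.png',o);print(o.shape)
```

```text
beam 772 c [ 534.4 -266.5] ang 0.26 t [-105.1  103.4] s [-7.6  0.1  7.4]
bar 367 c [ 533.8 -237.4] ang 0.53 t [-91.7  91.1] s [-5.1 -0.   4.9]
blade+ 365 c [507.7 199.8] ang 19.36 t [-118.5  116.7] s [-3.7 -0.8 14.6]
handle 190 c [498.  224.3] ang -73.52 t [-24.8  23.4] s [-7.7  0.2  7.5]
blade 273 c [508.3 199.1] ang 19.45 t [-119.3  116.9] s [-2.9 -0.   3. ]
(360, 776, 3)
```

View pics/crop1.png

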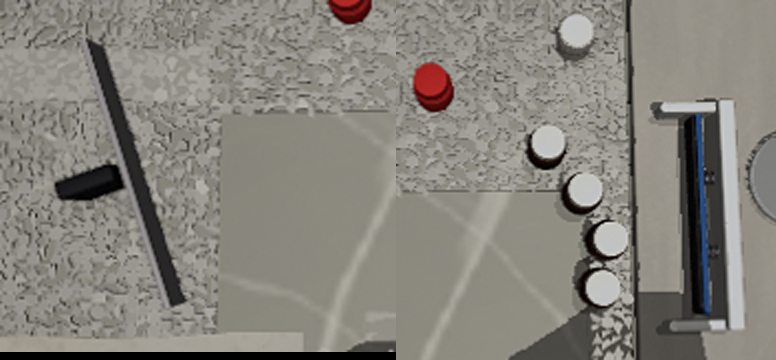

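The crop confirms the choice: black handle at about (88,183) on the steel blade, four white-capped amber vials in front of the fence, red look-alike and white pot set apart. The measured sizes match the description (blade 236×6 mm, cap tops at z = 67). Now I move to above the handle.

arm_command([
  [[0,0,0],-0.0473],
  [[0,0,0],-0.0473],
  [[0,0,0],-0.0473],
  [[0,0,0],-0.0473],
  [[0,0,0],-0.0473],
], claw=1)

```text
t: 1.55
eef_pos: [169.6, -601.6, 214.6]
tcp_rot: [-3.142, 0.0, 1.024]
ft_force: [-0.5, 0.1, -0.6]
opening: 0.998
grip_force: 0.0
```

arm_command([
  [[0,0,0],-0.0473],
  [[0,0,0],-0.0473],
  [[0,0,0],-0.0473],
  [[0,0,0],-0.0473],
  [[0,0,0],-0.0473],
])

```text
t: 2.05
eef_pos: [169.6, -601.6, 214.7]
tcp_rot: [3.142, 0.0, 1.767]
ft_force: [-0.4, 0.2, -0.2]
opening: 0.996
grip_force: 0.0
```

arm_command([
  [[0,0,0],-0.0473],
  [[0,0.18,0],0],
  [[0,0.18,0],0],
  [[0,0.18,0],0],
  [[0,0.18,0],0],
])

```text
t: 2.55
eef_pos: [340.9, -541.1, 214.8]
tcp_rot: [3.142, 0.0, 1.909]
ft_force: [-0.1, -1.0, 0.3]
opening: 0.997
grip_force: 0.0
```

```bash
python3 -c "
import numpy as np
W=np.load('W.npy')
for y in range(-60,-220,-15):
    m=(abs(W[...,1]-y)<4)&(W[...,0]>420)&(W[...,0]<440);print(y,W[m][:,2].mean().round(1),m.sum())
m=(abs(W[...,1])<150)&(abs(W[...,0]-600)<200)&(W[...,2]>12);print(W[m][:,2].max())
"
```

```text
-60 0.5 43
-75 0.5 40
-90 0.7 40
-105 0.5 43
-120 1.0 42
-135 -0.7 40
-150 -0.5 41
-165 -0.7 50
-180 -6.1 23
-195 -0.8 44
-210 16.7 66
71.84180735111852
```

arm_command([
  [[0,0.16,0],0],
  [[0,0.16,0],0],
  [[0,0.16,0],0],
  [[0.178,0.076,0],0],
  [[0.178,0.076,0],0],
])

```text
t: 3.05
eef_pos: [459.5, -403.9, 213.6]
tcp_rot: [-3.141, -0.001, 1.91]
ft_force: [0.6, 0.1, 0.4]
opening: 0.997
grip_force: 0.0
```

arm_command([
  [[0.178,0.076,0],0],
  [[0.178,0.076,0],0],
  [[0.178,0.076,0],0],
  [[0.178,0.076,0],0],
  [[0.178,0.076,0],0],
])

```text
t: 3.55
eef_pos: [474.4, -162.1, 214.8]
tcp_rot: [3.141, 0.0, 1.909]
ft_force: [0.8, 0.2, -0.6]
opening: 0.998
grip_force: 0.0
```

arm_command([
  [[0.178,0.076,0],0],
  [[0.178,0.076,0],0],
  [[0.178,0.076,0],0],
  [[0.178,0.076,0],0],
  [[0.178,0.076,0],0],
])

```text
t: 4.05
eef_pos: [490.1, 79.5, 214.9]
tcp_rot: [3.141, 0.0, 1.909]
ft_force: [1.2, 0.4, 0.2]
opening: 0.997
grip_force: 0.0
```

arm_command([
  [[0.178,0.076,0],0],
  [[0.178,0.076,0],0],
  [[0.178,0.076,0],0],
  [[0,0,0],0],
  [[0,0,0],0],
])

```text
t: 4.55
eef_pos: [499.3, 223.1, 214.3]
tcp_rot: [-3.141, 0.0, 1.912]
ft_force: [0.4, -0.2, -0.0]
opening: 1.0
grip_force: 0.0
```

arm_command([
  [[0.004,0,0.16],0],
  [[0,0,0.16],0],
  [[0,0,0.16],0],
  [[0,0,0.16],0],
  [[0,0,0.04],0],
])

```text
t: 5.05
eef_pos: [498.0, 221.3, 41.6]
tcp_rot: [-3.136, -0.0, 1.908]
ft_force: [0.1, -0.6, -0.0]
opening: 1.004
grip_force: 0.0
```

arm_command([
  [[0,0,0.024],0],
  [[0,0,0.01],0],
  [[0,0,0],0],
  [[0,0,0],0],
  [[0,0,0],0],
])

```text
t: 5.55
eef_pos: [499.8, 223.4, 37.1]
tcp_rot: [3.14, 0.0, 1.909]
ft_force: [-0.3, -0.1, 0.6]
opening: 1.0
grip_force: 0.0
```

arm_command([
  [[0,0,0],0],
  [[0,0,0],0],
  [[0,0,0],0],
  [[0,0,0],0],
  [[0,0,0],0],
], claw=0)

```text
t: 6.05
eef_pos: [499.4, 223.3, 36.1]
tcp_rot: [-3.142, 0.0, 1.909]
ft_force: [-0.9, -0.6, 0.3]
opening: 0.633
grip_force: 0.0
```

arm_command([
  [[0,0,0],0],
  [[0,0,0],0],
  [[0,0,0],0],
  [[0,0,0],0],
  [[0,0,0],0],
])

```text
t: 6.55
eef_pos: [499.4, 223.3, 36.1]
tcp_rot: [-3.142, 0.0, 1.909]
ft_force: [0.3, -0.2, 0.1]
opening: 0.218
grip_force: 0.0
```

arm_command([
  [[0,0,0],0],
  [[0,0,0],0],
  [[0,0,0],0],
  [[0,0,0],0],
  [[0,0,0],0],
])

```text
t: 7.05
eef_pos: [499.2, 223.2, 36.1]
tcp_rot: [-3.141, 0.0, 1.909]
ft_force: [-2.1, -1.7, 2.0]
opening: 0.164
grip_force: 30.0
```

arm_command([
  [[0,0,-0.04],0],
  [[0,0,-0.08],0],
  [[0,0,-0.08],0],
  [[0,0,-0.08],0],
  [[0,0,-0.08],0],
])

```text
t: 7.55
eef_pos: [499.5, 223.4, 127.5]
tcp_rot: [3.141, 0.0, 1.909]
ft_force: [0.2, 0.1, -2.4]
opening: 0.167
grip_force: 30.0
```

Run:
```python
from h import *
p,d=shot('top','lift.png');s=state();print(s['eef_pos'],s['tcp_rot'],s['ft_force'],s['moment'],s['grip_force'],s['opening'])
p,d=shot('scene');cv2.imwrite('pics/lift_s.png',cv2.resize(p[200:440,120:440,::-1],None,fx=2,fy=2))
```

```text
[500.702368   223.7640784  130.39932647] [3.13668330e+00 2.48803006e-04 1.90949510e+00] [1.3533855  1.16142787 1.08306527] [ 0.07863768 -0.23649703 -0.01513546] 29.99783456325531 0.16727992172808578
```

View pics/lift_s.png

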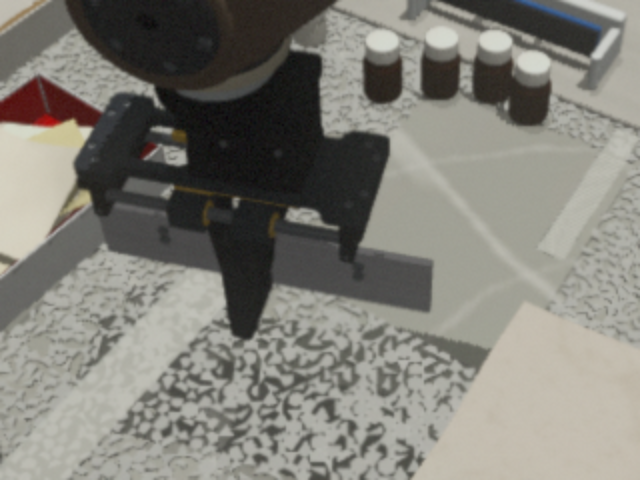

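The straightedge hangs level in the grip; the blade runs from about (105,240) to (430,290) in the crop. Next I turn it parallel to the bar and carry it over the red look-alike to the front of the vials.

arm_command([
  [[0,0,0],0.0351],
  [[0,0,0],0.0351],
  [[0,0,0],0.0352],
  [[-0.08,0,0],0],
  [[-0.12,0,0],0],
])

```text
t: 8.15
eef_pos: [499.5, 173.6, 125.2]
tcp_rot: [-3.141, 0.0, 1.58]
ft_force: [0.1, 0.2, -3.0]
opening: 0.167
grip_force: 30.0
```

arm_command([
  [[-0.16,0.03,0],0],
  [[-0.16,0.03,0],0],
  [[-0.16,0.03,0],0],
  [[-0.15,0.03,0],0],
  [[-0.1,0.006,0],0],
])

```text
t: 8.65
eef_pos: [533.0, -11.3, 125.3]
tcp_rot: [-3.141, 0.0, 1.577]
ft_force: [0.8, 0.7, -3.7]
opening: 0.166
grip_force: 30.0
```

arm_command([
  [[0,0,0],0],
  [[0,0,0.08],0],
  [[0,0,0.1],0],
  [[0,0,0.1],0],
  [[0,0,0.04],0],
])

```text
t: 9.15
eef_pos: [531.4, -8.2, 43.8]
tcp_rot: [-3.138, -0.0, 1.579]
ft_force: [-0.6, 0.5, -2.1]
opening: 0.165
grip_force: 30.0
```

Run:
```python
from h import *
s=state();print(s['t'],s['eef_pos'],s['tcp_rot'],s['ft_force'],s['moment'])
p,d=shot('scene');cv2.imwrite('pics/low_s.png',cv2.resize(p[120:340,180:480,::-1],None,fx=2.5,fy=2.5))
p,d=shot('top','low_t.png')
```

```text
9.15 [531.43841224  -8.19171196  43.8288913 ] [-3.13835224e+00 -4.49620282e-04  1.57873120e+00] [-0.62961193  0.50226316 -2.14559331] [ 0.09518188 -0.09073796 -0.04541783]
```

View pics/low_s.png

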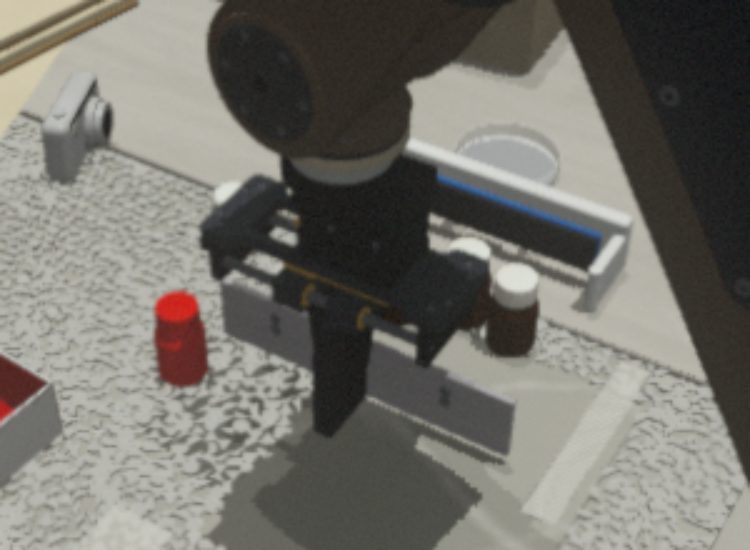

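The blade is in front of the vials and clear of the red look-alike at (180,340). I lower it to 1 mm above the table and sweep.

arm_command([
  [[0,0,0.02],0],
  [[0,0,0.014],0],
  [[0,0,0],0],
  [[-0.015,0,0],0],
  [[-0.025,0,0],0],
])

```text
t: 9.75
eef_pos: [532.9, -19.2, 38.0]
tcp_rot: [3.141, 0.0, 1.579]
ft_force: [0.0, -0.3, -2.0]
opening: 0.168
grip_force: 30.0
```

arm_command([
  [[-0.024,0,0],0],
  [[-0.024,0,0],0],
  [[-0.024,0,0],0],
  [[-0.024,0,0],0],
  [[-0.024,0,0],0],
])

```text
t: 10.25
eef_pos: [532.9, -49.6, 37.6]
tcp_rot: [3.142, 0.0, 1.578]
ft_force: [-0.5, 1.0, -1.9]
opening: 0.169
grip_force: 30.0
```

arm_command([
  [[-0.02,0,0],0],
  [[-0.02,0,0],0],
  [[-0.02,0,0],0],
  [[-0.02,0,0],0],
  [[-0.02,0,0],0],
])

```text
t: 10.75
eef_pos: [533.1, -74.3, 37.6]
tcp_rot: [-3.142, 0.0, 1.578]
ft_force: [-0.4, 1.4, -2.3]
opening: 0.164
grip_force: 30.0
```

arm_command([
  [[-0.02,0,0],0],
  [[-0.02,0,0],0],
  [[-0.02,0,0],0],
  [[-0.02,0,0],0],
  [[-0.02,0,0],0],
])

```text
t: 11.25
eef_pos: [533.2, -99.3, 37.6]
tcp_rot: [-3.142, 0.0, 1.578]
ft_force: [0.4, 1.4, -0.8]
opening: 0.166
grip_force: 30.0
```

arm_command([
  [[-0.02,0,0],0],
  [[-0.02,0,0],0],
  [[-0.02,0,0],0],
  [[-0.02,0,0],0],
  [[-0.016,0,0],0],
])

```text
t: 11.75
eef_pos: [533.4, -123.4, 37.6]
tcp_rot: [3.142, 0.0, 1.578]
ft_force: [-0.3, 1.5, -1.4]
opening: 0.17
grip_force: 30.0
```

Run:
```python
from h import *
s=state();print(s['t'],s['eef_pos'],s['tcp_rot'],s['ft_force'],s['moment'])
p,d=shot('scene');cv2.imwrite('pics/sw1.png',cv2.resize(p[120:320,220:480,::-1],None,fx=2.5,fy=2.5))
```

```text
11.75 [ 533.44583019 -123.41916514   37.61513795] [3.14157711e+00 5.70529297e-05 1.57800704e+00] [-0.27725532  1.47631419 -1.39544701] [ 0.39368161 -0.12129065  0.04346545]
```

View pics/sw1.png

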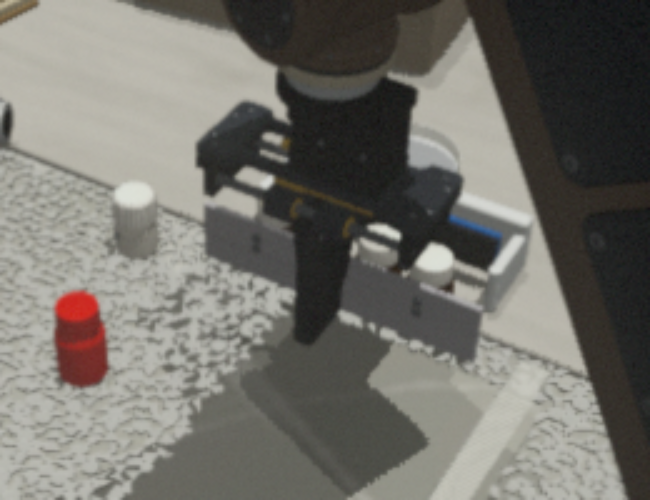

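The sweep is clean: vials upright against the blade, pot at (135,215) and red vial at (80,340) untouched.

arm_command([
  [[-0.016,0,0],0],
  [[-0.016,0,0],0],
  [[-0.016,0,0],0],
  [[-0.016,0,0],0],
  [[-0.016,0,0],0],
])

```text
t: 12.3
eef_pos: [533.6, -143.3, 37.6]
tcp_rot: [-3.142, 0.0, 1.578]
ft_force: [0.7, 1.5, -2.4]
opening: 0.166
grip_force: 30.0
```

arm_command([
  [[-0.012,0,0],0],
  [[-0.01,0,0],0],
  [[-0.008,0,0],0],
  [[-0.006,0,0],0],
  [[-0.006,0,0],0],
])

```text
t: 12.8
eef_pos: [533.7, -153.5, 37.6]
tcp_rot: [-3.142, 0.0, 1.578]
ft_force: [0.4, 1.7, -2.0]
opening: 0.164
grip_force: 30.0
```

arm_command([
  [[-0.006,0,0],0],
  [[-0.006,0,0],0],
  [[-0.006,0,0],0],
  [[-0.004,0,0],0],
  [[-0.004,0,0],0],
])

```text
t: 13.3
eef_pos: [533.7, -160.1, 37.6]
tcp_rot: [3.142, 0.0, 1.578]
ft_force: [-0.1, 2.9, -2.5]
opening: 0.166
grip_force: 30.0
```

arm_command([
  [[-0.001,0,0],0],
  [[-0.001,0,0],0],
  [[-0.001,0,0],0],
  [[0,0,0],0],
  [[0,0,0],0],
])

```text
t: 13.8
eef_pos: [533.7, -160.8, 37.6]
tcp_rot: [3.142, 0.0, 1.578]
ft_force: [0.2, 1.2, -2.1]
opening: 0.165
grip_force: 30.0
```

Run:
```python
from h import *
s=state();print(s['t'],s['eef_pos'],s['tcp_rot'],s['ft_force'],s['moment'])
```

```text
13.8 [ 533.74074443 -160.75843551   37.62703239] [3.14154810e+00 1.16809168e-04 1.57819017e+00] [ 0.15015369  1.15423395 -2.06485344] [ 0.3183714  -0.10167384  0.06004284]
```

arm_command([
  [[-0.0012,0,0],0],
  [[-0.0012,0,0],0],
  [[-0.0012,0,0],0],
  [[-0.0012,0,0],0],
  [[0,0,0],0],
])

```text
t: 14.3
eef_pos: [533.7, -162.0, 37.6]
tcp_rot: [-3.142, 0.0, 1.578]
ft_force: [-1.9, 1.5, -1.5]
opening: 0.165
grip_force: 30.0
```

arm_command([
  [[-0.001,0,0],0],
  [[-0.001,0,0],0],
  [[-0.001,0,0],0],
  [[-0.001,0,0],0],
  [[0,0,0],0],
])

```text
t: 14.8
eef_pos: [533.8, -163.0, 37.6]
tcp_rot: [3.142, 0.0, 1.578]
ft_force: [0.4, 1.7, -2.7]
opening: 0.17
grip_force: 30.0
```

arm_command([
  [[-0.001,0,0],0],
  [[-0.001,0,0],0],
  [[-0.001,0,0],0],
  [[-0.001,0,0],0],
  [[0,0,0],0],
])

```text
t: 15.3
eef_pos: [533.7, -164.0, 37.6]
tcp_rot: [3.142, 0.0, 1.578]
ft_force: [-0.1, 1.7, -2.8]
opening: 0.167
grip_force: 30.0
```

arm_command([
  [[-0.001,0,0],0],
  [[-0.001,0,0],0],
  [[-0.001,0,0],0],
  [[-0.001,0,0],0],
  [[0,0,0],0],
])

```text
t: 15.8
eef_pos: [533.8, -165.0, 37.6]
tcp_rot: [-3.142, 0.0, 1.578]
ft_force: [0.2, 1.2, -2.0]
opening: 0.163
grip_force: 30.0
```

arm_command([
  [[-0.001,0,0],0],
  [[-0.001,0,0],0],
  [[-0.001,0,0],0],
  [[-0.001,0,0],0],
  [[0,0,0],0],
])

```text
t: 16.3
eef_pos: [533.7, -166.0, 37.6]
tcp_rot: [-3.142, 0.0, 1.578]
ft_force: [0.8, 1.1, -2.3]
opening: 0.17
grip_force: 30.0
```

Run:
```python
from h import *
p,d=shot('top');s=state();print(s['eef_pos'],s['ft_force'],s['moment'])
v,u=np.mgrid[0:480,0:640]
c=viewer.get_calibration('top');K=np.array(c['camera_matrix']);D=np.array(c['dist_coeffs']);T=np.linalg.inv(np.array(c['world_to_cam']))
n=cv2.undistortPoints(np.stack([u.ravel(),v.ravel()],1)[:,None].astype(float),K,D)[:,0]
W=(np.hstack([n[:,:1],-n[:,1:],-np.ones((len(n),1))])*d.ravel()[:,None]@T[:3,:3].T+T[:3,3])
def q(lo,hi,x0,x1,y0,y1,n):
    m=(W[:,2]>lo)&(W[:,2]<hi)&(W[:,0]>x0)&(W[:,0]<x1)&(W[:,1]>y0)&(W[:,1]<y1);a=W[m]
    if len(a)<4: print(n,len(a));return
    print(n,len(a),a.mean(0).round(1),'y',np.percentile(a[:,1],[2,98]).round(1),'x',np.percentile(a[:,0],[2,98]).round(1))
q(52,58,400,440,-205,-170,'bladeL');q(52,58,625,660,-205,-170,'bladeR')
q(64,70,440,500,-240,-190,'v1');q(64,70,488,540,-240,-190,'v2');q(64,70,540,580,-240,-190,'v3');q(64,70,580,640,-240,-190,'v4')
q(47,51.5,435,480,-246,-222,'barL');q(47,51.5,590,632,-246,-222,'barR')
cv2.imwrite('pics/t2.png',cv2.resize(p[210:350,340:460,::-1],None,fx=4,fy=4))
```

```text
[ 533.75847694 -165.99959217   37.6193535 ] [-0.43280167  1.10411614 -2.68227514] [ 0.24759645 -0.10351691  0.01733557]
bladeL 0
bladeR 16 [ 650.1 -188.9   55.6] y [-191.8 -186.2] x [646.9 653.4]
v1 0
v2 0
v3 0
v4 0
barL 0
barR 4 [ 626.1 -240.1   49.2] y [-241.6 -238.2] x [625.  627.4]
```

View pics/t2.png

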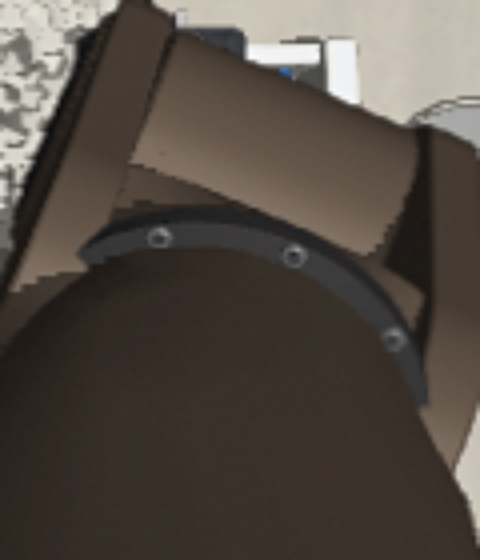

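The arm hides the row in the top view, but the visible blade end puts the face at about Y = -192, some 2 mm short of contact at -194.4. I carry on in small steps.

arm_command([
  [[-0.001,0,0],0],
  [[-0.001,0,0],0],
  [[-0.001,0,0],0],
  [[-0.001,0,0],0],
  [[0,0,0],0],
])

```text
t: 16.85
eef_pos: [533.8, -167.0, 37.6]
tcp_rot: [3.142, 0.0, 1.578]
ft_force: [-1.0, 0.6, -2.8]
opening: 0.172
grip_force: 30.0
```

arm_command([
  [[-0.001,0,0],0],
  [[-0.001,0,0],0],
  [[-0.001,0,0],0],
  [[-0.001,0,0],0],
  [[0,0,0],0],
])

```text
t: 17.35
eef_pos: [533.7, -167.6, 37.7]
tcp_rot: [-3.141, -0.0, 1.578]
ft_force: [-0.1, 5.5, -0.7]
opening: 0.165
grip_force: 30.0
```

arm_command([
  [[-0.001,0,0],0],
  [[-0.001,0,0],0],
  [[0,0,0],0],
  [[0,0,0],0],
  [[0,0,0],0],
])

```text
t: 17.85
eef_pos: [533.6, -167.8, 37.7]
tcp_rot: [-3.141, -0.001, 1.578]
ft_force: [-0.2, 7.6, 0.3]
opening: 0.166
grip_force: 30.0
```

Run:
```python
from h import *
s=state();print(s['t'],s['eef_pos'],s['tcp_rot'],s['ft_force'],s['moment'])
p,d=shot('scene');cv2.imwrite('pics/pr.png',cv2.resize(p[150:270,300:450,::-1],None,fx=4,fy=4))
```

```text
17.85 [ 533.63815508 -167.8321108    37.68482855] [-3.14117001e+00 -6.32706128e-04  1.57829326e+00] [-0.15265022  7.63574848  0.29308051] [ 1.37267151 -0.21667832  0.06623745]
```

View pics/pr.png

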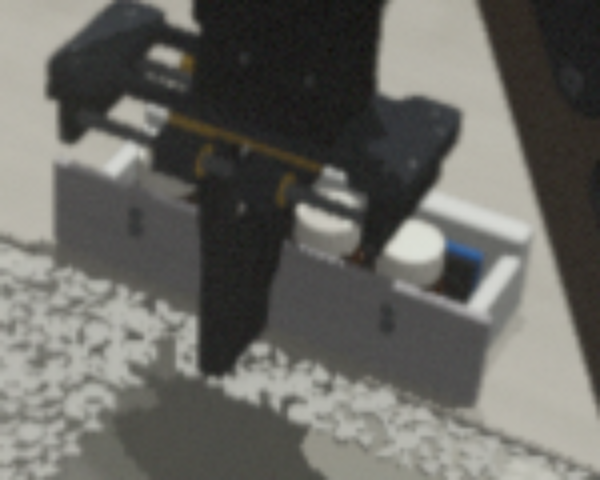

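The vials stand upright between the blade and the bar, with caps 1 and 2 visible at about (412,245) and (328,225). The yaw moment is near zero, so the row is evenly loaded. I raise the push to about 10.5 N and hold.

arm_command([
  [[-0.001,0,0],0],
  [[-0.001,0,0],0],
  [[-0.0008,0,0],0],
  [[0,0,0],0],
  [[0,0,0],0],
])

```text
t: 18.4
eef_pos: [533.5, -168.1, 37.7]
tcp_rot: [-3.141, -0.001, 1.578]
ft_force: [0.2, 10.9, 0.6]
opening: 0.17
grip_force: 30.0
```

```bash
python3 -c "
from h import *
s=state();print(s['t'],s['eef_pos'],s['tcp_rot'],s['ft_force'],s['moment'])"
```

```text
18.4 [ 533.54530171 -168.14965076   37.70616918] [-3.14087067e+00 -1.09310229e-03  1.57831816e+00] [ 0.15615027 10.93628712  0.56152349] [ 1.87413771 -0.2453259   0.09758821]
```

arm_command([
  [[0,0,0],0],
  [[0,0,0],0],
  [[0,0,0],0],
  [[0,0,0],0],
  [[0,0,0],0],
])

```text
t: 18.9
eef_pos: [533.5, -168.2, 37.7]
tcp_rot: [-3.141, -0.001, 1.578]
ft_force: [0.3, 10.2, 1.2]
opening: 0.17
grip_force: 30.0
```

arm_command([
  [[0,0,0],0],
  [[0,0,0],0],
  [[0,0,0],0],
  [[0,0,0],0],
  [[0,0,0],0],
])

```text
t: 19.4
eef_pos: [533.6, -168.2, 37.7]
tcp_rot: [-3.141, -0.001, 1.578]
ft_force: [-0.7, 10.0, 1.6]
opening: 0.165
grip_force: 30.0
```

arm_command([
  [[0.0004,0,0],0],
  [[0.0004,0,0],0],
  [[0.0004,0,0],0],
  [[0.0004,0,0],0],
  [[0.0004,0,0],0],
])

```text
t: 19.9
eef_pos: [533.6, -168.1, 37.7]
tcp_rot: [-3.141, -0.001, 1.578]
ft_force: [-0.3, 6.7, 0.2]
opening: 0.165
grip_force: 30.0
```

arm_command([
  [[0.0004,0,0],0],
  [[0.0004,0,0],0],
  [[0.0004,0,0],0],
  [[0.0004,0,0],0],
  [[0.0004,0,0],0],
])

```text
t: 20.4
eef_pos: [533.6, -168.0, 37.6]
tcp_rot: [-3.141, -0.0, 1.578]
ft_force: [-1.7, 4.7, -1.4]
opening: 0.169
grip_force: 30.0
```

arm_command([
  [[0.0004,0,0],0],
  [[0.0004,0,0],0],
  [[0.0004,0,0],0],
  [[0.0004,0,0],0],
  [[0.0004,0,0],0],
])

```text
t: 20.9
eef_pos: [533.8, -167.8, 37.6]
tcp_rot: [3.141, 0.0, 1.578]
ft_force: [-1.3, 2.2, -2.0]
opening: 0.166
grip_force: 30.0
```

arm_command([
  [[0.0004,0,0],0],
  [[0.0004,0,0],0],
  [[0.0004,0,0],0],
  [[0.0004,0,0],0],
  [[0.0004,0,0],0],
])

```text
t: 21.4
eef_pos: [533.9, -167.3, 37.6]
tcp_rot: [3.141, 0.0, 1.578]
ft_force: [-0.9, -0.1, -3.0]
opening: 0.169
grip_force: 30.0
```

arm_command([
  [[0.0004,0,0],0],
  [[0.0004,0,0],0],
  [[0.0004,0,0],0],
  [[0.0004,0,0],0],
  [[0.0004,0,0],0],
])

```text
t: 21.9
eef_pos: [533.8, -166.6, 37.6]
tcp_rot: [3.142, 0.0, 1.578]
ft_force: [0.6, -0.2, -1.7]
opening: 0.167
grip_force: 30.0
```

arm_command([
  [[0.0004,0,0],0],
  [[0.0004,0,0],0],
  [[0.0004,0,0],0],
  [[0.0004,0,0],0],
  [[0.0004,0,0],0],
])

```text
t: 22.4
eef_pos: [533.8, -166.1, 37.6]
tcp_rot: [-3.142, 0.0, 1.578]
ft_force: [-0.6, 0.2, -1.6]
opening: 0.169
grip_force: 30.0
```

arm_command([
  [[0.002,0,0],0],
  [[0.004,0,0],0],
  [[0.008,0,0],0],
  [[0.014,0,0],0],
  [[0.02,0,0],0],
])

```text
t: 22.9
eef_pos: [533.7, -153.9, 37.6]
tcp_rot: [3.142, 0.0, 1.578]
ft_force: [0.0, 0.6, -2.5]
opening: 0.168
grip_force: 30.0
```

arm_command([
  [[0.04,0,0],0],
  [[0.04,0,0],0],
  [[0.04,0,0],0],
  [[0.04,0,0],0],
  [[0.04,0,0],0],
])

```text
t: 23.4
eef_pos: [533.3, -103.1, 37.6]
tcp_rot: [3.142, 0.0, 1.579]
ft_force: [-0.3, -0.3, -2.3]
opening: 0.167
grip_force: 30.0
```

arm_command([
  [[0.04,0,0],0],
  [[0.04,0,0],0],
  [[0.04,0,0],0],
  [[0.02,0,0],0],
  [[0.01,0,0],0],
])

```text
t: 23.9
eef_pos: [533.1, -66.0, 37.6]
tcp_rot: [3.142, 0.0, 1.579]
ft_force: [-0.1, -1.0, -2.1]
opening: 0.166
grip_force: 30.0
```

arm_command([
  [[0,0,0],0],
  [[0,0,0],0],
  [[0,0,0.002],0],
  [[0,0,0.002],0],
  [[0,0,0],0],
])

```text
t: 24.4
eef_pos: [533.0, -66.8, 36.5]
tcp_rot: [-3.141, 0.0, 1.578]
ft_force: [0.0, -0.8, -2.6]
opening: 0.171
grip_force: 30.0
```

arm_command([
  [[0,0,0.001],0],
  [[0,0,0.001],0],
  [[0,0,0],0],
  [[0,0,0],0],
  [[0,0,0],0],
])

```text
t: 24.9
eef_pos: [533.0, -66.6, 36.1]
tcp_rot: [3.142, 0.0, 1.578]
ft_force: [-0.1, 0.5, -2.9]
opening: 0.166
grip_force: 30.0
```

Run:
```python
from h import *
s=state();print(s['t'],s['eef_pos'],s['tcp_rot'],s['ft_force'],s['moment'])
p,d=shot('scene');cv2.imwrite('pics/back.png',cv2.resize(p[120:320,220:480,::-1],None,fx=2.5,fy=2.5))
```

```text
24.9 [533.01937766 -66.62469956  36.12541127] [3.14156665e+00 7.89413921e-05 1.57823569e+00] [-0.09204335  0.48051811 -2.94906719] [ 0.02567303 -0.10025044 -0.00040294]
```

View pics/back.png

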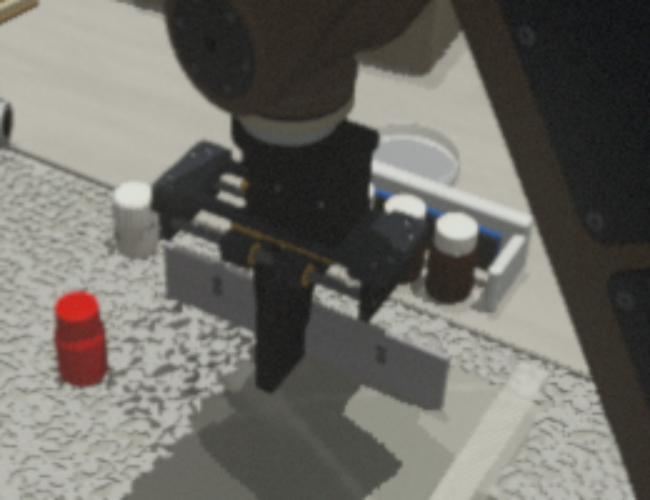

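The vials visible are on the bar. The straightedge's full weight still hangs from the gripper, so I lower in small steps until the table takes it.

arm_command([
  [[0,0,0.001],0],
  [[0,0,0.001],0],
  [[0,0,0],0],
  [[0,0,0],0],
  [[0,0,0],0],
])

```text
t: 25.45
eef_pos: [533.1, -66.6, 36.1]
tcp_rot: [3.141, 0.0, 1.578]
ft_force: [-1.6, 1.3, 5.0]
opening: 0.167
grip_force: 30.0
```

arm_command([
  [[0,0,0.001],0],
  [[0,0,0.001],0],
  [[0,0,0],0],
  [[0,0,0],0],
  [[0,0,0],0],
])

```text
t: 25.95
eef_pos: [533.1, -66.6, 36.1]
tcp_rot: [3.141, 0.0, 1.578]
ft_force: [-3.2, 0.9, 11.6]
opening: 0.168
grip_force: 30.0
```

arm_command([
  [[0,0,-0.001],0],
  [[0,0,-0.001],0],
  [[0,0,-0.0008],0],
  [[0,0,0],0],
  [[0,0,0],0],
])

```text
t: 26.45
eef_pos: [533.1, -66.6, 36.1]
tcp_rot: [3.141, 0.0, 1.578]
ft_force: [-1.6, 1.0, 5.9]
opening: 0.165
grip_force: 30.0
```

arm_command([
  [[0,0,0],0],
  [[0,0,0],0],
  [[0,0,0],0],
  [[0,0,0],0],
  [[0,0,0],0],
], claw=0.6)

```text
t: 26.95
eef_pos: [533.1, -66.6, 35.7]
tcp_rot: [-3.142, 0.0, 1.578]
ft_force: [-0.3, 0.8, -0.3]
opening: 0.53
grip_force: 0.0
```

arm_command([
  [[0,0,0],0],
  [[0,0,0],0],
  [[0,0,0],0],
  [[0,0,0],0],
  [[0,0,0],0],
])

```text
t: 27.45
eef_pos: [533.0, -66.6, 35.8]
tcp_rot: [3.142, 0.0, 1.578]
ft_force: [0.0, 1.0, -1.1]
opening: 0.604
grip_force: 0.0
```

arm_command([
  [[0,0,-0.02],0],
  [[0,0,-0.06],0],
  [[0,0,-0.1],0],
  [[0,0,-0.14],0],
  [[0,0,-0.14],0],
])

```text
t: 27.95
eef_pos: [532.7, -66.6, 152.2]
tcp_rot: [-3.141, -0.0, 1.578]
ft_force: [-0.1, -0.2, -0.1]
opening: 0.596
grip_force: 0.0
```

arm_command([
  [[0,0,-0.14],0],
  [[0.14,0,0],0],
  [[0.16,0,0],0],
  [[0.16,0,0],0],
  [[0.16,0,0],0],
])

```text
t: 28.45
eef_pos: [531.6, 89.8, 186.4]
tcp_rot: [3.141, 0.0, 1.578]
ft_force: [0.5, -0.1, 0.3]
opening: 0.601
grip_force: 0.0
```

arm_command([
  [[0.16,0,0],0],
  [[0.16,0,0],0],
  [[0.16,0,0],0],
  [[0.1,0,0],0],
  [[0,0,0],0],
])

```text
t: 28.95
eef_pos: [530.3, 236.0, 186.0]
tcp_rot: [3.141, -0.0, 1.581]
ft_force: [0.1, -0.2, 0.3]
opening: 0.602
grip_force: 0.0
```

Run:
```python
from h import *
p,d=shot('top');s=state();print(s['t'],s['eef_pos'])
v,u=np.mgrid[0:480,0:640]
c=viewer.get_calibration('top');K=np.array(c['camera_matrix']);D=np.array(c['dist_coeffs']);T=np.linalg.inv(np.array(c['world_to_cam']))
n=cv2.undistortPoints(np.stack([u.ravel(),v.ravel()],1)[:,None].astype(float),K,D)[:,0]
W=(np.hstack([n[:,:1],-n[:,1:],-np.ones((len(n),1))])*d.ravel()[:,None]@T[:3,:3].T+T[:3,3]).reshape(480,640,3)
for lo,hi in((60,80),(46,58)):
    m=((W[...,2]>lo)&(W[...,2]<hi)&(W[...,0]>380)&(W[...,0]<740)&(W[...,1]>-290)&(W[...,1]<60)).astype(np.uint8)
    k,L,S,C=cv2.connectedComponentsWithStats(m)
    for i in range(1,k):
        if S[i,4]>15:
            q=W[L==i];r=cv2.minAreaRect(q[:,:2].astype(np.float32));print(np.round(C[i]),np.round(q.mean(0),1),np.round(r[1]),round(r[2],1))
a=cv2.resize(p[170:350,280:480,::-1],None,fx=2,fy=2,interpolation=2)
p,d=shot('scene');b=cv2.resize(p[150:330,220:420,::-1],None,fx=2,fy=2,interpolation=2);b2=cv2.resize(p[160:280,300:450,::-1],(400,320))
cv2.imwrite('pics/fin.png',np.hstack([a,cv2.resize(p[150:330,230:450,::-1],(400,360))]))
```

```text
29.0 [530.3804085  234.47362496 185.90486024]
[276. 210.] [658.2  13.3  66.8] [31. 32.] 37.5
[399. 239.] [ 600.5 -212.3   66.7] [31. 32.] 87.7
[400. 263.] [ 556.1 -212.5   67. ] [31. 31.] 88.3
[318. 276.] [533.5 -62.3  75.3] [47. 16.] 89.8
[401. 288.] [ 511.2 -213.1   67. ] [31. 32.] 44.7
[402. 313.] [ 467.  -213.5   66.9] [33. 31.] 89.1
[350. 186.] [ 706.1 -124.3   55.3] [34. 35.] 27.3
[333. 279.] [530.8 -90.5  54.4] [240.   6.] 0.4
[427. 276.] [ 533.8 -265.9   52.3] [213.  18.] 0.5
[412. 277.] [ 532.  -237.6   49.9] [187.  11.] 0.6
```

View pics/fin.png

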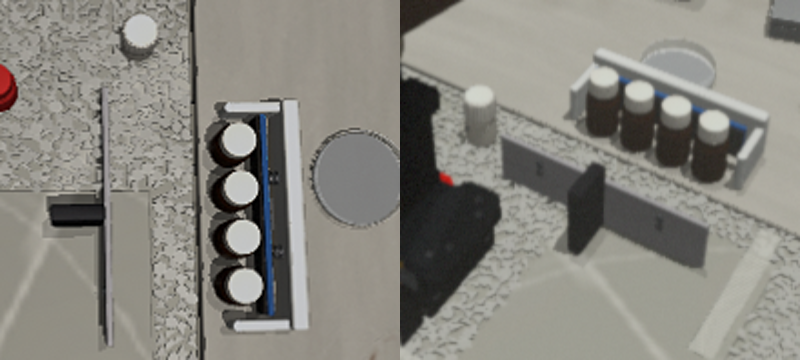

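The final view shows the four vials in one straight row on the bar. Their centres lie on a line at the bar's own angle (0.5°), about 19 mm from its face. The blade stands about 100 mm back, and the pot, dish and red vial have not moved.

```bash
python3 -c "
from h import *
print(env.job_done())"
```

```text
the job is handed in; nothing more can be done
None
```

The job is handed in at about 29 s: all four vials stand in a row on the stop bar after a hold of over a second at 10–11 N and a slow release, the straightedge stands about 100 mm back from them, and the pot and dish are where they were.

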